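# Load the tube shaker and latch its sliding guard

### The job

Lay the capped sample tube from the bench into the two-saddle cradle of the tube shaker, then slide the clear guard over it and push it shut, gently and without slamming or forcing it, until its latch clicks and the guard stays shut by itself. Leave everything else on the bench where it stands.

Things in the scene. Friction and masses are not known exactly. Their poses are not given: they have to be found in the camera images.
- tube_center (a point): centre of the sample tube: capped white plastic test tube with a blue cap, lying on the bench, 20 mm thick, 103 mm long (along this point's y axis), about 18 g. The point lies half-way along, 10 mm above its underside. Grasp it across its 20 mm thickness, near the middle.
- tube: the same sample tube; origin on its underside, half-way along.
- shaker: tube shaker, fixed on the bench: low white case 140 (x) by 412 mm (y), deck 50 mm above the bench. Origin at the centre of its underside; the guard slides along its y. The cradle is toward its -y end, the open guard over its +y end; at the -y end the grey latch block, 124 mm wide, 40 mm above the deck, with a 50 mm wide head 68 mm above the deck that overhangs 28 mm toward the guard.
- cradle (a point): where the tube's centre shall lie: 24 mm above the deck, axes as the shaker's, tube along y. Two grey saddles 16 mm long, middles 40 mm either way in y, 64 mm of clear deck between them for the fingers. Saddle floors 14 mm above the deck; slot 24 mm wide between 9 mm cheeks, sloping lead-ins up to 30 mm above the deck. Open at both ends: within 8 mm along y is right.
- guard_slide (a joint): guard travel, m: 0 fully open, growing along the shaker's -y as it shuts. The latch block is set by hand: the latch catches somewhere from 0.171 to 0.199, unmeasured, so feel for it. About 1 N of friction; over the last 34 mm spring pins push back, rising to 11 to 14 N with the latch just before the click, then falling to 7 N; rubber stops follow 1 to 2 mm on.
- rubber_stop (a joint): crush of the rubber stops inside the latch block, m: 0 until the shutting guard meets them, 1 to 2 mm past the click; 10 N per mm. They are damaged by a crush of 1.5 mm, that is by about 23 N of push on the guard in all.
- guard: sliding guard: clear plastic tunnel with aluminium edges, 114 (x) by 170 mm (y), roof 44 mm above the deck, 6 mm clear of a seated tube. Origin at deck height, 70 mm behind its open front (-y) edge; axes as the shaker's. Let go before the click, it is pushed back open by up to 34 mm; once caught it stays. It must not move faster than 0.3 m/s.
- grip (a point): centre of the guard's grip: an upright aluminium fin on its roof, 64 mm wide (x), 12 mm thick (y), on a foot plate 30 mm long in y. The point is 59.5 mm above the deck; the fin's top is 13.5 mm above it, the foot plate's top 11.5 mm below it. Push the fin's +y face toward the shaker's -y (the guard's shut way), or pinch it across y.
- pen: bystander: black marker pen, 138 mm long, lying; origin at the centre of its underside.
- timer: bystander: white lab timer, 62 x 62 x 18 mm; origin at the centre of its underside.
- dish: bystander: flat round petri dish, 64 mm across, 16 mm high; origin at the centre of its underside.
- beaker: bystander: clear plastic beaker, 59 mm across, 72 mm high; origin at the centre of its underside.
- carton: bystander: small white carton, 88 x 58 x 31 mm; origin at the centre of its underside.
- tape: bystander: roll of tape, 61 mm across, 18 mm high, lying flat; origin at the centre of its underside.
- white_bottle: bystander: white bottle with screw cap, 60 mm across, 132 mm high; origin at the centre of its underside.
- amber_bottle: bystander: brown bottle with screw cap, 50 mm across, 105 mm high; origin at the centre of its underside.
Not all that is in view belongs to the job. What is meant by the tube is not brown, and is the larger of those in its own colour.

How it is judged (in metres and radians):
On the way:
1. the tube lies let go in the cradle while the guard is still open (x of tube_center in the frame of cradle between -0.005 and 0.005 m and y of tube_center in the frame of cradle between -0.008 and 0.008 m and z of tube_center in the frame of cradle between -0.004 and 0.004 m and angle between the y axis of tube_center and the y axis of cradle, either way round below 0.12 rad and contact force between the fingers and tube below 0.05 N and value of joint guard_slide below 0.06 m), for 0.2 s.
At the end, for the whole second after the job is handed in: The tube lies at rest in the cradle (centre within 5 mm across, 8 mm along and 4 mm in height of the cradle point, along the cradle within 0.12 rad), and the let-go guard is held shut by its latch, at rest at a travel over 168 mm (unlatched it would be pushed back below 166 mm) (x of tube_center in the frame of cradle between -0.005 and 0.005 m and y of tube_center in the frame of cradle between -0.008 and 0.008 m and z of tube_center in the frame of cradle between -0.004 and 0.004 m and angle between the y axis of tube_center and the y axis of cradle, either way round below 0.12 rad and value of joint guard_slide above 0.168 m and velocity of joint guard_slide between -0.01 and 0.01 m/s and linear speed of tube below 0.02 m/s); the robot touches nothing.
It fails at once if the guard is forced: its rubber stops are crushed by more than 1.5 mm (value of joint rubber_stop above 0.0015 m).
It fails at once if the guard is slammed (faster than 0.3 m/s) (velocity of joint guard_slide above 0.3 m/s).
It fails at once if a bystander is moved by more than 30 mm (distance of any of pen, timer, dish, beaker, carton, tape, white_bottle, amber_bottle from where it was at the start of the episode above 0.03 m).
It also fails if it takes over 61 s, if anything falls off the work surface, if the arm or the gripper's body presses on something with over 40 N, if the wrist force passes 120 N, or if a joint passes its speed limit or range.

### The arm

A 6-joint arm with a two-finger parallel gripper is mounted at the origin on a cart in front of the work surface, level with it; the furniture and walls round the work are solid. World frame = base frame: x ahead of the robot, y to its left, z up, the work surface at z = 0. Lengths are in mm, angles in rad, forces in N, time in s.
With the tool pointing down it reaches from about 300 to 775 mm from the base axis. Payload 14.6 kg.
Tool frame: the origin (TCP) lies at the centre of the arm's flange, where the gripper is bolted on; the fingertips stand 173 mm ahead of it and the grasp point (between the pads) lies 155 mm ahead of it; z points along the fingers, y is the direction in which the jaws open and shut (so a half turn about z gives the same grasp; the last joint's range is limited). The gripper opens to 85 mm and grips with 20 to 120 N. Pads are 22 mm wide; open, the fingers measure 114 mm over their backs; the gripper's body (76 mm by 85 mm) begins 54 mm behind the grasp point. The pads swing forward as they close: fully open they stand 13 mm farther back than shut.
Start: joints at [1.269, 0.3, 1.521, -0, 1.321, -0.067], TCP at [127.955, 534.9, 404.681] pointing down, gripper open.
Joint ranges: [-3.03, 3.03], [-0.79, 2.21], [0.23, 2.52], [-1.04, 4.18], [0, 3.07], [-2.55, 2.55]. Speed limits (rad/s): [2.22, 2.22, 2.57, 3.14, 3.14, 3.14].

### API

Orientations are given as a unit quaternion [w, x, y, z].
In Python, from plant import manip, kin, get_obs, read_camera, models gives the robot as it stands. Calls block until the motion is done:
- manip.reach(position, orientation): joint-space move of the TCP to a pose.
- manip.move_l(position, orientation=None, vel=150, f_stop=None): straight line of the TCP; orientation=None keeps the orientation; vel is the mean speed in mm/s. With f_stop (N) it stops when the force on the tool has changed by that much, and returns True; else False.
- manip.move_j(angles): joint-space move.
- manip.set_gripper(opening, effort=None): finger opening in mm; effort is the grip in N (None keeps the last); returns when the fingers have stopped.
- manip.hold(seconds).
- kin.ik(position, orientation): joint angles nearest the present ones, or None.
- get_obs(): the state.
- read_camera(name): name is "side" or "top"; returns a dict with "img" (384x512x3 uint8, red, green, blue), "intrinsics" (3x3 intrinsics, pixels), "camera_from_world" (4x4, takes a point from world to camera coordinates). Camera axes: x right, y down, z forward; pixel columns grow to the right and rows downward; lengths in mm; the calibration is good to about 2 mm. A picture is of the moment at which its call begins. There is no depth.
A pose or a line that the arm cannot do raises manip.Unreachable and nothing moves.
- manip.close_job(): hands the job in, once; it reports no verdict.
Trained networks look in the newest picture that a camera, given by its name, has taken for a name from the list of things; names that differ only in an ending like _2 or _b are one class to them, and where a whole thing is asked for, a point or a joint stands for the part that bears it (a point fixed in the world has none). Each returns a list of dicts, best first, with "p" (0 to 1); they miss things now and then, are a little off and sometimes report something else, mostly with a low value. They report only what shows in the picture. A call takes as long as a camera call. They do not tell look-alikes from the thing itself.
- models.look_for(camera, label): "xyz" ([x, y, z] in mm, in world coordinates, good to about 4 mm: the middle of the surface that is visible of it).
- models.place_of(camera, label): "xyz" ([x, y, z] in mm, in world coordinates, good to about 4 mm: a listed point, or the origin of a listed thing).
The state is a dict: "time": time; "joint_pos": joint angles; "joint_velocities": joint speeds; "tau": joint torques, N m; "position": TCP position; "orientation": TCP orientation; "contact_force": force on the tool from outside, world axes, zero at the start; "wrist_torque": the same for the moment, N m; "width": finger opening in mm.
Only numpy, scipy, OpenCV 4.12 (cv2) and the standard library are available. Lean on these libraries where they do the work, as an engineer would, in place of code of your own. Each camera call takes 0.05 s, during which the arm holds its last target.

## Working session

There is one attempt and no reset: what is moved stays moved. The work goes in short steps, each a Python script; the robot and the scene stay as the last script left them, time stands still between calls to the robot, and variables do not carry over. Pictures are saved under pics/ and viewed, and the job is handed in when it is done.

```bash
ls; mkdir -p pics; python3 - <<'E'
from plant import manip, kin, get_obs, read_camera, models
import cv2
for c in("side","top"):
    r=read_camera(c); cv2.imwrite(f"pics/{c}0.png",cv2.resize(r["img"][:,:,::-1],(800,600),interpolation=cv2.INTER_CUBIC))
    for l in("tube_center","shaker","cradle","grip","guard"):
        print(c,l,[(d["p"],[round(v) for v in d["xyz"]]) for d in models.place_of(c,l)][:4])
print(get_obs())
E
```

```text
pics
side tube_center [(0.86, [391, -445, 11]), (0.79, [453, -321, 8]), (0.68, [560, 139, -2]), (0.62, [561, -320, 2])]
side shaker [(0.82, [562, 140, -4])]
side cradle [(0.92, [567, 89, 70])]
side grip [(0.88, [546, 246, 112])]
side guard [(0.95, [541, 230, 44]), (0.22, [528, -450, 2])]
top tube_center [(0.71, [382, -444, 7]), (0.53, [364, -242, 1]), (0.52, [454, -324, 9]), (0.49, [564, -321, 8])]
top shaker [(0.77, [564, 140, 4])]
top cradle [(0.51, [550, 244, 106])]
top grip [(0.62, [548, 244, 106])]
top guard [(0.74, [547, 230, 52]), (0.52, [430, 401, 2])]
{'time': 0.6, 'joint_pos': array([ 1.26940233e+00,  2.99934950e-01,  1.52099602e+00, -4.36408371e-05,
        1.32071578e+00, -6.65650634e-02]), 'joint_velocities': array([-1.36516086e-03, -8.13288355e-04,  1.27527443e-03,  9.29961532e-04,
        5.32601195e-05, -2.00490894e-03]), 'tau': array([-1.55770216e-03, -5.43164277e+01, -3.61891723e+01, -1.24252820e-04,
        7.05516195e-04,  7.52431419e-06]), 'position': array([127.95854059, 534.90559883, 404.66308775]), 'orientation': array([ 1.58368201e-05,  1.17139506e-01,  9.93115469e-01, -3.04572067e-05]), 'contact_force': array([-0.36282998,  0.34067162,  0.20111107]), 'wrist_torque': array([-0.00404213, -0.02961094, -0.04007235]), 'width': 85.29831871968318}
```

View pics/side0.png

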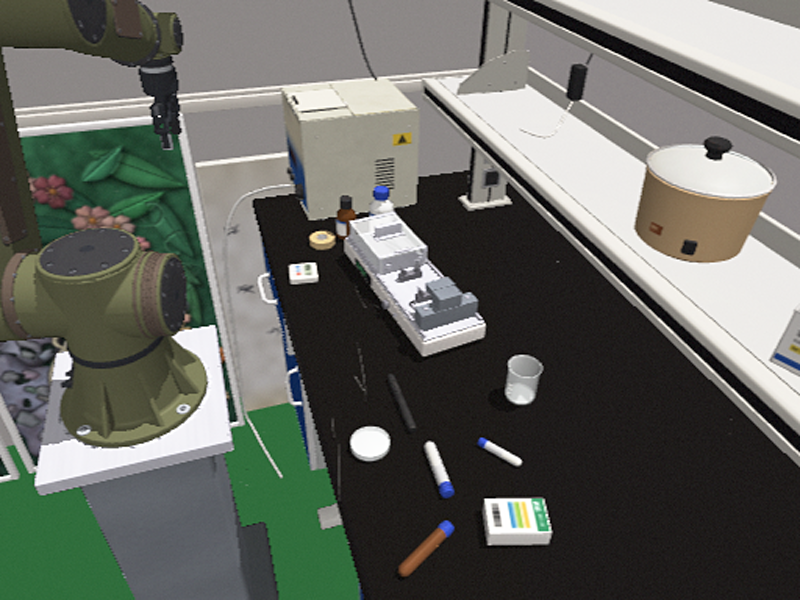

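View pics/top0.png

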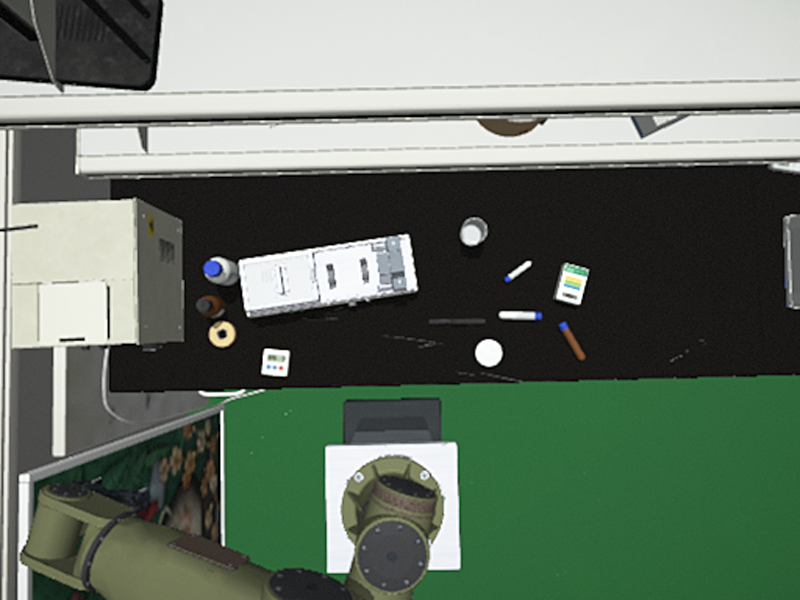

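The pictures show three capped tubes (top view pixels): white/blue at (520,315), a smaller white/blue one at (518,271), and a brown one at (571,341). The one at (520,315) fits, since it is white and the larger of the two white ones. I'll confirm it in an enlarged crop and take the shaker's axis from the picture.

```bash
cat > h.py <<'E'
from plant import manip, kin, get_obs, read_camera, models
import cv2, numpy as np
def proj(r,P):
    P=np.atleast_2d(np.asarray(P,float)); T=np.array(r["camera_from_world"]);K=np.array(r["intrinsics"])
    c=P@T[:3,:3].T+T[:3,3]; u=c@K.T; return u[:,:2]/u[:,2:]
def back(r,uv,z):
    T=np.array(r["camera_from_world"]);K=np.array(r["intrinsics"])
    uv=np.atleast_2d(np.asarray(uv,float)); d=np.c_[uv,np.ones(len(uv))]@np.linalg.inv(K).T
    R=T[:3,:3]; o=-R.T@T[:3,3]; d=d@R; s=(z-o[2])/d[:,2]; return o+d*s[:,None]
def crop(r,u0,v0,u1,v1,s,fn):
    cv2.imwrite(fn,cv2.resize(r["img"][v0:v1,u0:u1,::-1],None,fx=s,fy=s,interpolation=cv2.INTER_CUBIC))
E
python3 - <<'E'
from h import *
r=read_camera("top"); crop(r,145,140,275,210,6,"pics/topsh.png"); crop(r,300,160,385,235,7,"pics/toptube.png")
im=r["img"].astype(int)
# white tube pixels
hsv=cv2.cvtColor(r["img"],cv2.COLOR_RGB2HSV)
roi=np.zeros(im.shape[:2],bool); roi[192:212,312:352]=1
m=roi&(im.max(2)>90)
n,l,st,c=cv2.connectedComponentsWithStats(m.astype(np.uint8))
for i in range(1,n):
    if st[i,4]<20: continue
    v,u=np.nonzero(l==i); W=back(r,np.c_[u,v],10)[:,:2]; (cx,cy),(w,h),a=cv2.minAreaRect(W.astype(np.float32)); print("tube",cx,cy,w,h,a)
    mu=W.mean(0); U,S,V=np.linalg.svd(W-mu); t=(W-mu)@V[0]; print(mu+V[0]*(t.max()+t.min())/2,V[0],np.ptp(t))
r2=read_camera("side"); crop(r2,210,125,320,235,5,"pics/sidesh.png"); crop(r2,235,265,345,345,7,"pics/sidetube.png")
E
```

```text
tube 454.2602233886719 -324.0981140136719 103.40428924560547 19.08482551574707 88.55656433105469
[ 454.65002043 -324.07711736] [-0.05844238 -0.99829078] 103.48351370741979
```

View pics/topsh.png

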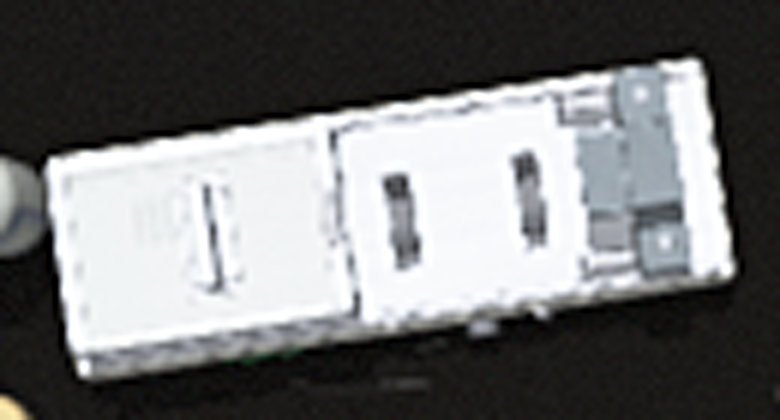

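View pics/toptube.png

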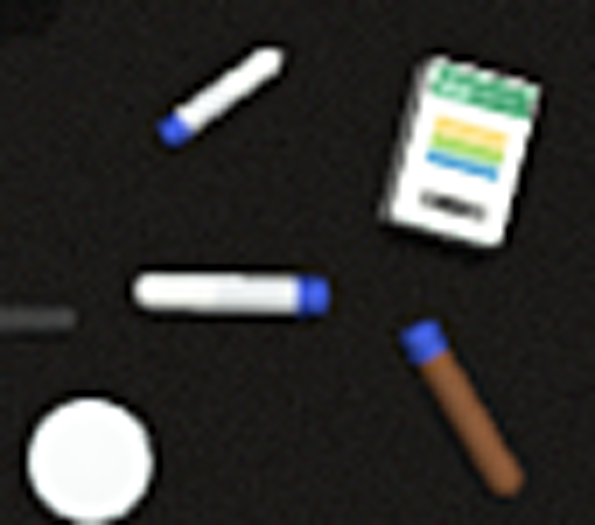

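View pics/sidesh.png

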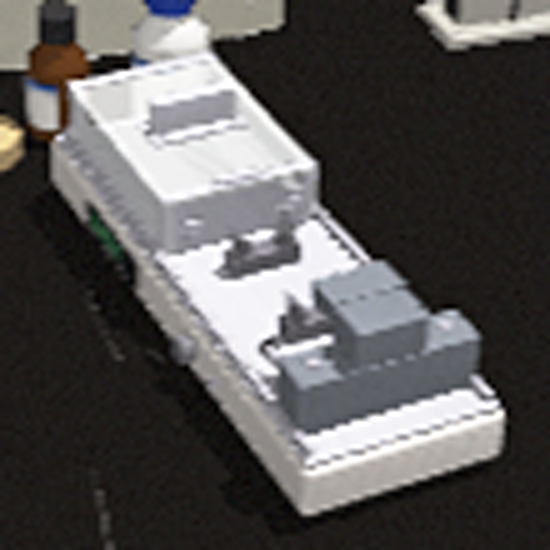

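The crop shows the large white/blue tube at (232,293), clearly bigger than the small white one at (220,97), so that is the tube I want. The shaker has saddles at crop (402,221) and (531,199). Next I'll fit the shaker pose.

```bash
python3 - <<'E'
from h import *
r=read_camera("top"); s=read_camera("side")
f=lambda p:(np.array(p,float)+.5)/6-.5+[145,140]
g=lambda p:(np.array(p,float)+.5)/5-.5+[210,125]
a=back(r,f([(402,221),(531,199)]),70); print("saddles top",a[:,:2].round(1),a.mean(0), np.linalg.norm(a[0]-a[1]))
c=back(r,f([(50,158),(700,60),(735,273)]),50); print("deck",c.round(1)); d=c[1]-c[0]; print("ang -y", np.arctan2(d[1],d[0]),np.linalg.norm(d),"x ang",np.arctan2(*(c[1]-c[2])[1::-1]),np.linalg.norm(c[1]-c[2]))
d=a[1]-a[0]; print("saddle ang",np.arctan2(d[1],d[0]))
k=back(s,g([(305,482),(503,415)]),50); print("side deck -y corners",k.round(1)); 
print("grip top", back(r,f([(213,238)]),123), "cam",back(r,[(256,192)],0))
T=np.array(r["camera_from_world"]); print(-T[:3,:3].T@T[:3,3])
# coarse dark pixel centroid of saddles
im=r["img"].astype(int)
for u0,u1,v0,v1 in((205,219,165,188),(227,238,163,183)):
    m=im[v0:v1,u0:u1].max(2)<140; v,u=np.nonzero(m); print(len(u),back(r,[(u.mean()+u0,v.mean()+v0)],70)[0].round(1))
    P=back(r,np.c_[u+u0,v+v0],70)[:,:2].astype(np.float32); print(cv2.minAreaRect(P))
for c in("side","top"):
  for l in("cradle","grip","shaker","guard","tube_center"):
    (read_camera(c)); print(c,l,[(d["p"],np.round(d["xyz"],1)) for d in models.place_of(c,l)][:2])
E
```

```text
saddles top [[556.2 129. ]
 [567.8  50.1]] [561.98026452  89.54114848  70.        ] 79.80589240507565
deck [[602.5 348.   50. ]
 [654.  -56.1  50. ]
 [520.7 -74.2  50. ]]
ang -y -1.443845994640249 407.35599293607015 x ang 0.13541359877768383 134.61560403601703
saddle ang -1.425412478034644
side deck -y corners [[513.2 -83.   50. ]
 [649.2 -60.7  50. ]]
grip top [[544.12295369 234.41172477 123.        ]] cam [[498.27570582 -33.10758168   0.        ]]
[ 431.2321185   -12.98390419 1454.29516099]
37 [558.5 128.6  70. ]
((558.4226684570312, 129.10020446777344), (51.379451751708984, 12.610627174377441), 8.364428520202637)
33 [568.2  50.1  70. ]
((568.735595703125, 50.12191390991211), (49.33930587768555, 12.720198631286621), 5.851648807525635)
side cradle [(0.94, array([568.7,  88.9,  71.7]))]
side grip [(0.73, array([ 455.7, -319.5,    3.9])), (0.57, array([547.9, 244.4, 111.7]))]
side shaker [(0.79, array([560.6, 140.1,  -1.1]))]
side guard [(0.57, array([548.2, 234. ,  44.5]))]
side tube_center [(0.69, array([ 451.3, -322. ,    5.5])), (0.69, array([ 5.313e+02, -4.500e+02,  2.000e-01]))]
top cradle [(0.85, array([567.3,  92.2,  75.2]))]
top grip [(0.65, array([552.2, 245. , 109.2])), (0.25, array([ 363.4, -245.6,    0.9]))]
top shaker [(0.67, array([564.2, 140.5,  -0.9]))]
top guard [(0.93, array([546.1, 230.3,  52.7]))]
top tube_center [(0.67, array([ 381.6, -445.1,   11.8])), (0.59, array([ 451.3, -322.1,    4.4]))]
```

```bash
cat > fit.py <<'E'
from h import *
from scipy.optimize import minimize
def box(x0,x1,y0,y1,z0,z1):
    c=[(x,y,z) for z in(z0,z1) for x,y in((x0,y0),(x1,y0),(x1,y1),(x0,y1))]
    e=[(0,1),(1,2),(2,3),(3,0),(4,5),(5,6),(6,7),(7,4),(0,4),(1,5),(2,6),(3,7)]
    return c,e
def seg(a,b,n=60): return np.linspace(a,b,n)
def world(P,x,y,t):
    c,s=np.cos(t),np.sin(t); P=np.asarray(P,float); return np.c_[x+c*P[:,0]-s*P[:,1],y+s*P[:,0]+c*P[:,1],P[:,2]]
E
python3 - <<'E'
from fit import *
r=read_camera("top"); s=read_camera("side")
# deck-top rectangle all 4 edges + visible lower edges
D=[(-70,-206,50),(70,-206,50),(70,206,50),(-70,206,50),(-70,-206,0),(70,-206,0),(-70,206,0)]
E={"top":[(0,1),(1,2),(0,4),(4,6)],"side":[(0,1),(4,5),(4,6),(0,4),(1,5)]}
G={}
for n,q in(("top",r),("side",s)):
    g=cv2.GaussianBlur(cv2.cvtColor(q["img"],cv2.COLOR_RGB2GRAY).astype(np.float32),(0,0),1.0)
    G[n]=np.hypot(cv2.Sobel(g,-1,1,0),cv2.Sobel(g,-1,0,1))
def score(p,cams=("top","side")):
    tot=0
    for n,q in(("top",r),("side",s)):
        if n not in cams: continue
        for a,b in E[n]:
            uv=proj(q,world(seg(D[a],D[b]),*p)).astype(np.float32)
            tot-=np.minimum(cv2.remap(G[n],uv[:,:1],uv[:,1:],cv2.INTER_LINEAR),300).mean()
    return tot
for cams in(("top","side"),("top",),("side",)):
    best=min((minimize(lambda v:score((v[0],v[1],v[2]/100),cams),[562+dx,140+dy,t*100],method="Nelder-Mead") for dx in(-4,0,4) for dy in(-4,0,4) for t in(.125,.14)),key=lambda o:o.fun)
    print(cams,best.x,best.fun)
    if len(cams)==2:p=best.x.copy();p[2]/=100
np.save("sh.npy",p)
sy=-50
for n,q,(u0,v0,u1,v1),k in(("top",r,(145,140,275,210),6),("side",s,(210,125,320,235),5)):
    im=cv2.resize(q["img"][v0:v1,u0:u1,::-1],None,fx=k,fy=k,interpolation=cv2.INTER_CUBIC)
    def L(a,b,col):
        uv=((proj(q,world([a,b],*p))-[u0,v0]+.5)*k-.5).round().astype(int); cv2.line(im,tuple(map(int,uv[0])),tuple(map(int,uv[1])),col,1)
    for B,col in((box(-70,70,-206,206,0,50),(0,0,255)),(box(-21,21,sy+32,sy+48,50,80),(0,200,0)),(box(-21,21,sy-48,sy-32,50,80),(0,200,0))):
        c,e=B
        for a,b in e:L(c[a],c[b],col)
    cv2.imwrite(f"pics/ov_{n}.png",im)
E
```

```text
('top', 'side') [562.93858274 149.15461635  12.77044656] -2053.70751953125
('top',) [561.10778652 138.68128976  12.94063758] -1193.463623046875
('side',) [564.28320892 151.19978225  12.12650789] -1093.1153564453125
```

View pics/ov_side.png

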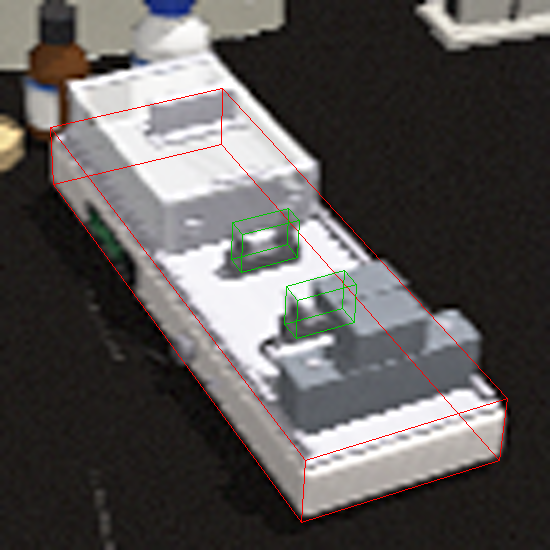

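View pics/ov_top.png

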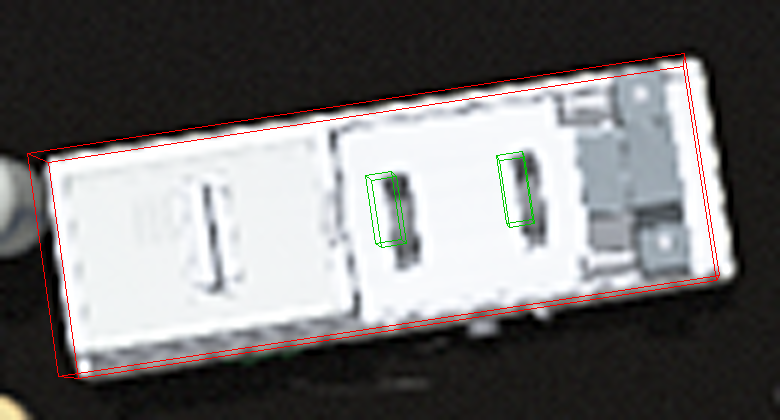

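```bash
cat > ov.py <<'E'
from fit import *
import sys
def overlay(p,sy,tag,reg={"top":((190,150,255,195),12),"side":((235,150,310,215),10)},tube=False):
    for n,((u0,v0,u1,v1),k) in reg.items():
        q=read_camera(n)
        im=cv2.resize(q["img"][v0:v1,u0:u1,::-1],None,fx=k,fy=k,interpolation=cv2.INTER_CUBIC)
        def L(a,b,col):
            uv=((proj(q,world([a,b],*p))-[u0,v0]+.5)*k-.5).round().astype(int); cv2.line(im,tuple(map(int,uv[0])),tuple(map(int,uv[1])),col,1)
        for y in(sy+32,sy+48,sy-48,sy-32):
            pr=[(-21,50),(-21,80),(-15,80),(-12,72),(-12,64),(12,64),(12,72),(15,80),(21,80),(21,50)]
            for a,b in zip(pr,pr[1:]+pr[:1]): L((a[0],y,a[1]),(b[0],y,b[1]),(0,200,0))
        for a,b in box(-70,70,-206,206,0,50)[1]:
            c=box(-70,70,-206,206,0,50)[0]; L(c[a],c[b],(0,0,255))
        cv2.imwrite(f"pics/{tag}_{n}.png",im)
E
python3 - <<'E'
from ov import *
overlay((562,139.5,.13),-50,"b")
E
```

```text
(no output)
```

View pics/b_top.png

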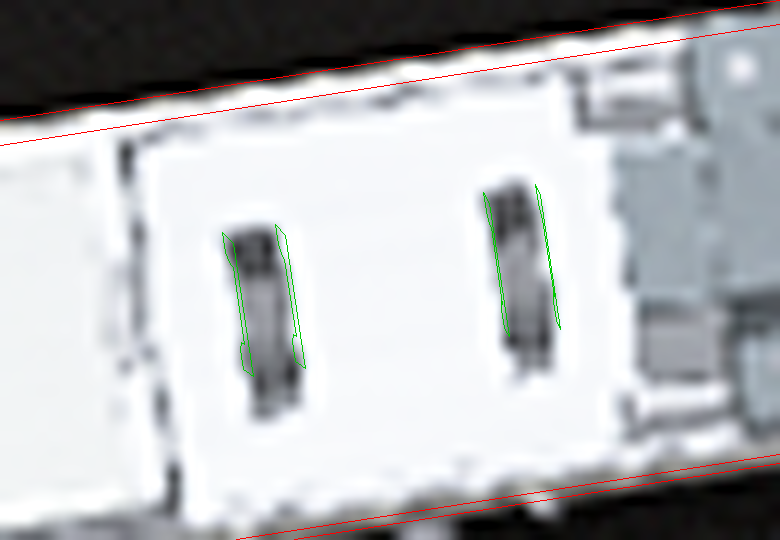

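View pics/b_side.png

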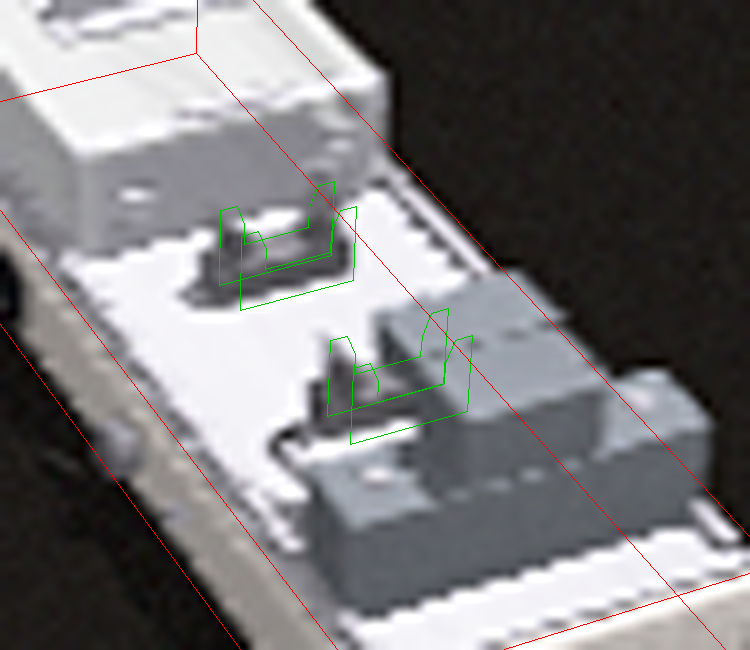

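```bash
python3 - <<'E'
from h import *
r=read_camera("top"); s=read_camera("side")
f=lambda p:(np.array(p,float)+.5)/12-.5+[190,150]
a=back(r,f([(266,312),(522,272)]),64); print(a.round(1),a.mean(0).round(1))
a=back(r,f([(254,235),(280,410)]),75); print("ends",a.round(1),a.mean(0))
for x in(210,215,220): pass
r["img"]
crop(s,248,160,285,202,16,"pics/sz.png")
print(r["img"][165:188,205:220].mean(2).astype(int))
E
```

```text
[[560.  129.1  64. ]
 [570.4  50.4  64. ]] [565.2  89.8  64. ]
ends [[582.6 131.2  75. ]
 [529.  124.3  75. ]] [555.7595526  127.75497521  75.        ]
[[247 248 248 248 248 247 247 247 247 248 248 248 248 249 248]
 [247 247 248 247 248 248 248 249 248 248 248 248 247 248 247]
 [248 248 248 250 252 253 254 253 250 248 247 247 247 247 247]
 [246 247 249 249 245 235 224 233 247 250 247 247 247 247 248]
 [246 247 247 222 159 128 104 117 233 254 250 249 249 249 249]
 [247 249 252 208  74  82  88  54 225 255 251 249 249 249 248]
 [248 250 255 234  92  81  89  71 202 255 251 248 247 248 247]
 [249 250 254 247 151  71  81  74 147 243 253 248 248 248 248]
 [248 248 251 246 182 124 133 129 140 236 254 249 248 248 248]
 [247 248 250 252 225 158 164 163 138 230 254 250 248 249 249]
 [248 249 250 254 238 152 158 158 121 225 255 250 248 248 248]
 [248 248 249 253 242 172 153 158 132 229 254 250 248 248 249]
 [247 247 249 253 247 187 154 159 134 234 255 251 249 249 249]
 [249 249 249 254 242 161 140 145 120 210 255 252 249 248 248]
 [250 249 250 254 236 137 127 133 118 134 236 253 249 248 248]
 [248 247 248 253 239 149 111 118 109  81 224 255 250 249 249]
 [249 248 249 251 254 204  86 109  95  70 231 255 251 250 250]
 [253 250 250 252 255 238  93 112 131 125 238 255 251 250 249]
 [254 250 249 251 255 239 133 142 153 149 233 254 250 249 249]
 [254 249 249 250 253 232 145 147 207 238 246 251 249 249 249]
 [253 249 248 248 250 245 233 235 249 254 251 249 249 249 249]
 [252 248 247 248 248 250 253 253 251 250 249 249 249 249 250]
 [254 250 248 248 248 249 250 250 250 250 250 250 250 250 249]]
```

View pics/sz.png

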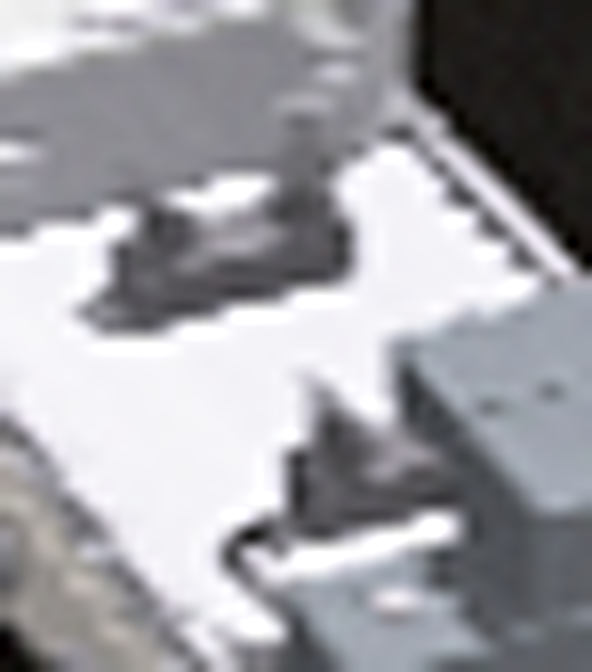

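```bash
cat >> h.py <<'E'
def quat(phi):
    # tool z down, tool y at world angle phi
    a=(np.pi/2-phi)/2   # q=(0,x,y,0): y-axis=(2xy,y^2-x^2)
    return np.array([0,np.sin(a),np.cos(a),0.])
def st(tag=""):
    o=get_obs(); print(tag,"t",round(o["time"],2),"pos",o["position"].round(1),"F",o["contact_force"].round(1),"w",round(o["width"],1))
E
python3 - <<'E'
from h import *
for n,P,ph in(("tube",[453.5,-323,176],-.044),("cr",[566,90,241],.13),("gripback",[540,300,290],.13),):
  for k in(-np.pi,0,np.pi):
    q=kin.ik(P,quat(ph+k)); print(n,k,None if q is None else np.round(q,2))
E
```

```text
tube -3.141592653589793 [-0.68  0.61  1.67 -0.    0.86  2.5 ]
tube 0 [-0.68  0.61  1.67 -0.    0.86 -0.64]
tube 3.141592653589793 [-0.68  0.61  1.67 -0.    0.86  2.5 ]
cr -3.141592653589793 None
cr 0 [ 0.09  0.53  1.6  -0.    1.01 -0.04]
cr 3.141592653589793 None
gripback -3.141592653589793 None
gripback 0 [ 0.45  0.56  1.43 -0.    1.15  0.32]
gripback 3.141592653589793 None
```

```bash
python3 - <<'E'
from h import *
q=quat(-.044)
manip.reach([453.5,-323,330],q); st("above")
manip.set_gripper(60)
manip.move_l([453.5,-323,177],q,vel=150,f_stop=15); st("down")
manip.set_gripper(10,effort=30); st("closed")
manip.move_l([453.5,-323,330],q,vel=200); st("up")
for c,b in(("side",(225,225,345,345)),("top",(300,140,385,235))): crop(read_camera(c),*b,5,f"pics/g_{c}.png")
E
```

```text
above t 5.32 pos [ 453.8 -322.5  330. ] F [0.2 0.2 0.9] w 85.5
down t 6.86 pos [ 453.7 -323.2  177.9] F [ 0.6  0.2 -0.1] w 60.1
closed t 7.3 pos [ 453.6 -323.1  177.5] F [-1.1  0.6  7.2] w 19.0
up t 8.22 pos [ 453.3 -322.9  328.7] F [-0.8 -0.3 -1.3] w 19.1
```

View pics/g_side.png

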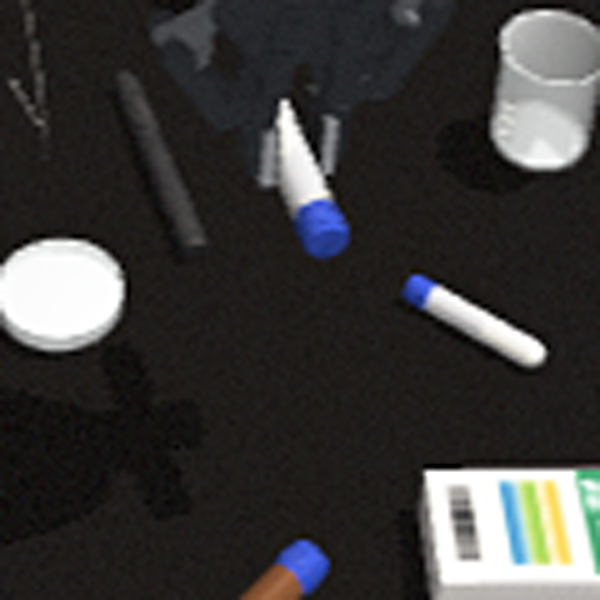

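The tube is held, with the cap toward -y and the width at 19 mm. I'll hover over the cradle and look.

```bash
python3 - <<'E'
from h import *
q=quat(.13)
manip.reach([566,90,330],q); manip.move_l([566,90,270],q,vel=120); st("hover")
s=read_camera("side");t=read_camera("top")
crop(s,235,145,310,215,10,"pics/h_side.png"); crop(t,180,140,250,200,10,"pics/h_top.png")
E
```

```text
hover t 10.54 pos [566.2  89.8 270.6] F [-0.8 -0.3  0.4] w 18.8
```

View pics/h_side.png

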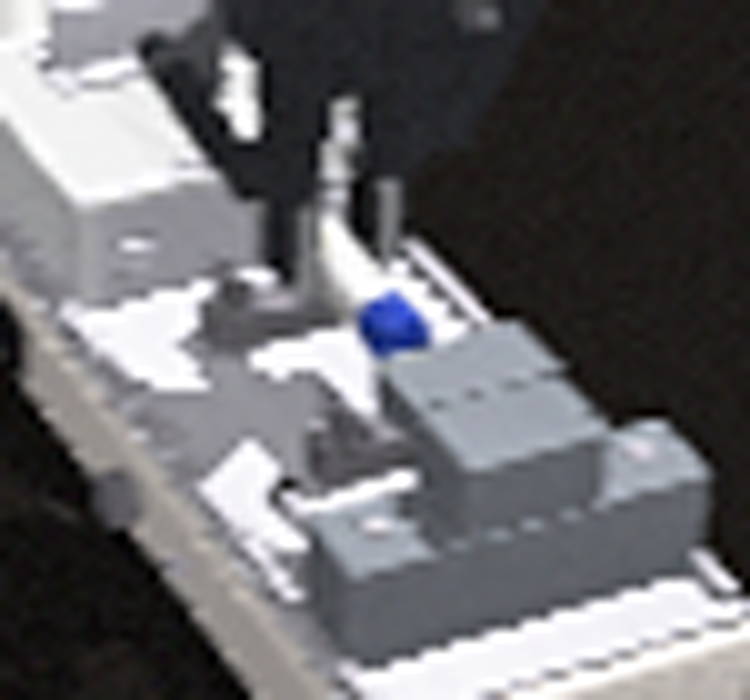

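View pics/h_top.png

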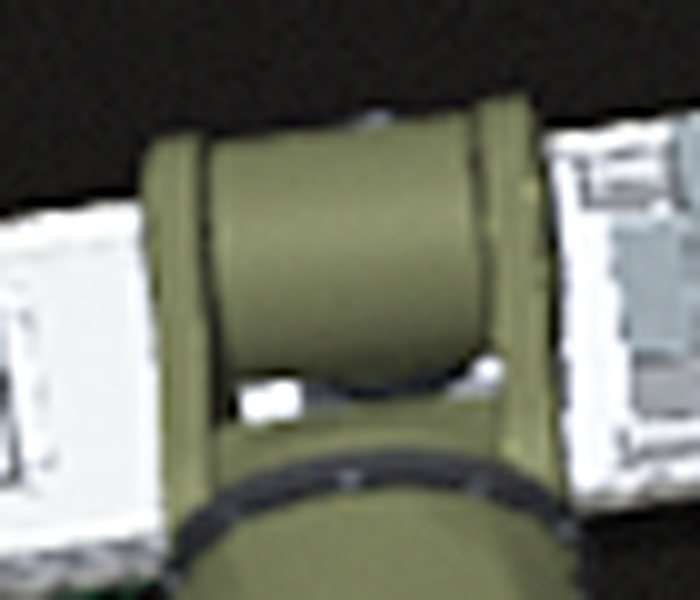

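```bash
python3 - <<'E'
from fit import *
s=read_camera("side"); u0,v0,u1,v1,k=235,145,310,215,10
im=cv2.resize(s["img"][v0:v1,u0:u1,::-1],None,fx=k,fy=k,interpolation=cv2.INTER_CUBIC)
th=np.linspace(0,2*np.pi,25)
def circ(y,z,R,col):
    P=np.c_[R*np.cos(th),np.full(25,y),z+R*np.sin(th)]
    uv=((proj(s,world(P,566.2,89.8,.13))-[u0,v0]+.5)*k-.5).round().astype(np.int32); cv2.polylines(im,[uv],True,col,1)
for y in(-51,-33): circ(y,103,10,(0,255,255))
for y in(-48,-32,32,48): circ(y,74,10,(0,200,0)); circ(y,76,12,(0,0,255))
cv2.imwrite("pics/h2.png",im)
E
```

```text
(no output)
```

View pics/h2.png

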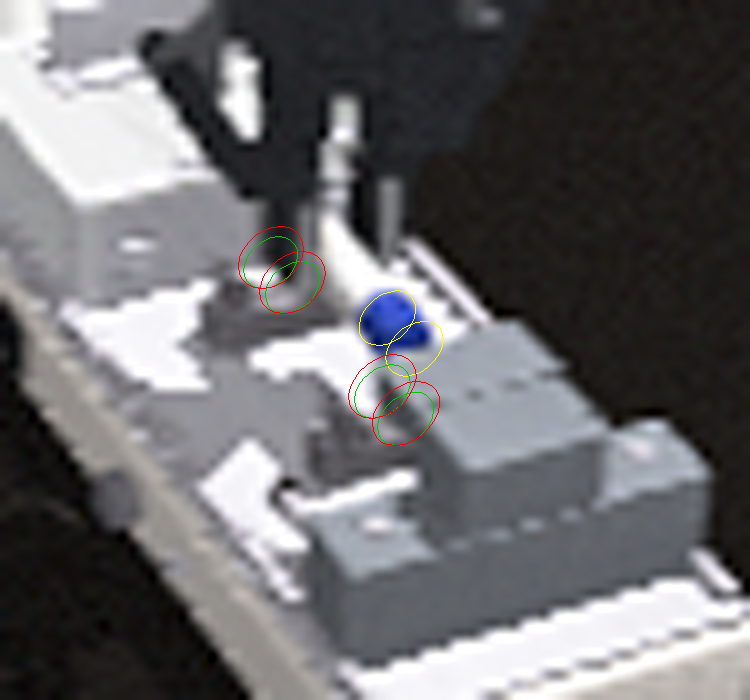

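Tube and saddles show the same small offset in the side view, so it's a calibration shift and their relative alignment is good. Lowering now while watching the force.

```bash
python3 - <<'E'
from h import *
q=quat(.13)
r=manip.move_l([566,90,254],q,vel=60,f_stop=8); st(f"a {r}")
if not r:
    r=manip.move_l([566,90,240.5],q,vel=30,f_stop=6); st(f"b {r}")
s=read_camera("side"); crop(s,235,145,310,215,10,"pics/l_side.png")
E
```

```text
a False t 11.11 pos [566.   90.  253.5] F [ 0.3  0.2 -0.4] w 19.0
b True t 11.54 pos [566.   90.  241.4] F [1.3 0.2 3.8] w 19.2
```

View pics/l_side.png

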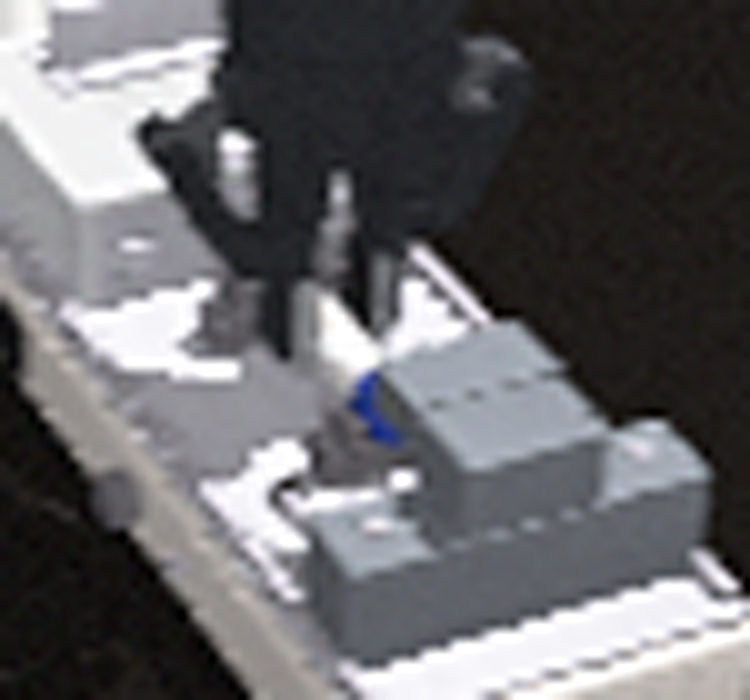

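Contact came at exactly the seating height of 241.4 mm. Releasing and backing off.

```bash
python3 - <<'E'
from h import *
q=quat(.13)
manip.set_gripper(50); manip.hold(0.3); st("open")
manip.move_l([566,90,330],q,vel=150)
manip.reach([520,330,360],q); st("away")
for c in("side","top"):
    r=read_camera(c)
    for l in("tube_center","grip","cradle"):
        print(c,l,[(d["p"],np.round(d["xyz"],1)) for d in models.place_of(c,l)][:4])
    if c=="side": crop(r,235,145,310,215,10,"pics/r_side.png")
    else: crop(r,170,140,250,200,10,"pics/r_top.png")
E
```

```text
open t 12.3 pos [565.8  90.  241.3] F [-0.1 -0.5 -0.1] w 49.6
away t 14.01 pos [520.5 329.  359.4] F [-0.5  0.1 -1.4] w 50.0
side tube_center [(0.62, array([ 387.7, -448. ,    6.2])), (0.61, array([563.4,  90.6,  69.6])), (0.45, array([ 559.5, -320.9,    7.7])), (0.22, array([568.8,  89.3,  72.4]))]
side grip [(0.91, array([545.5, 243.3, 112.3]))]
side cradle [(0.89, array([567. ,  91.3,  68.8]))]
top tube_center [(0.64, array([ 564.2, -319.9,    8.2])), (0.63, array([566. ,  91.1,  70.1])), (0.47, array([ 385.2, -445.2,   11.1]))]
top grip [(0.77, array([549.6, 241.9, 110.5]))]
top cradle [(0.69, array([567.8,  90.2,  74.9])), (0.65, array([ 530.2, -452.4,    6.1]))]
```

View pics/r_side.png

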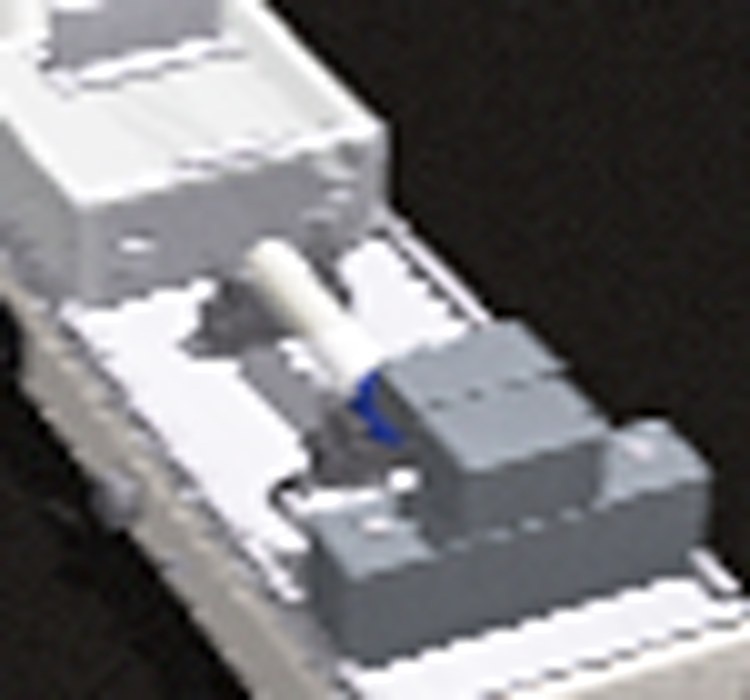

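View pics/r_top.png

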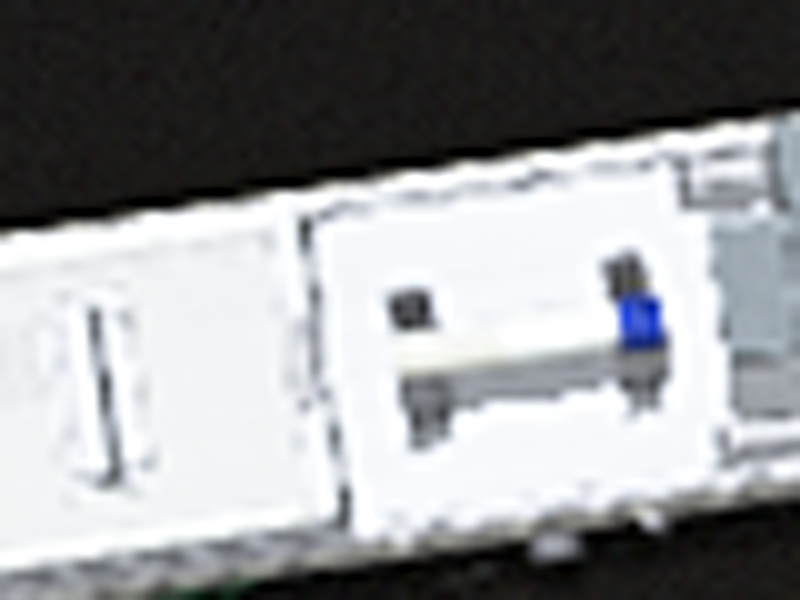

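The tube lies between the cheeks of both saddles, with end overhangs of about 4 mm. Top-view cap is at (640,320) and the rounded end at (395,350). Next I'll bring the closed fingers down behind the fin and push.

```bash
cat >> h.py <<'E'
D=np.array([np.sin(.13),-np.cos(.13)])
def P(s,z=277): return list(np.array([566,90.])+s*D)+[z]
def fp(n=3):
    v=[]
    for _ in range(n):
        manip.hold(0.02); v.append(-get_obs()["contact_force"][:2]@D)
    return float(np.mean(v))
E
python3 - <<'E'
from h import *
q=quat(.13)
manip.set_gripper(0)
manip.reach(P(-196,320),q)
print(manip.move_l(P(-196),q,vel=100,f_stop=8)); st("low"); f0=fp(); print("f0",f0)
print(manip.move_l(P(-171),q,vel=50,f_stop=6)); st("near"); print(fp())
print(manip.move_l(P(-130),q,vel=60,f_stop=6)); st("moved"); print(fp())
s=read_camera("side"); crop(s,200,100,320,220,5,"pics/p_side.png")
t=get_obs()["time"]; manip.move_l(P(-129.5),q,vel=10); print("step time",get_obs()["time"]-t)
E
```

```text
False
low t 15.89 pos [540.6 284.7 277.6] F [0.  0.4 1.1] w -0.2
f0 -0.4983911680060049
False
near t 16.59 pos [543.9 259.4 277. ] F [ 0.   0.5 -0.1] w 0.3
0.08645769481231545
False
moved t 17.48 pos [549.2 218.9 277.1] F [-0.2  1.2 -0.1] w 0.1
-0.030034488288225043
step time 0.25
```

View pics/p_side.png

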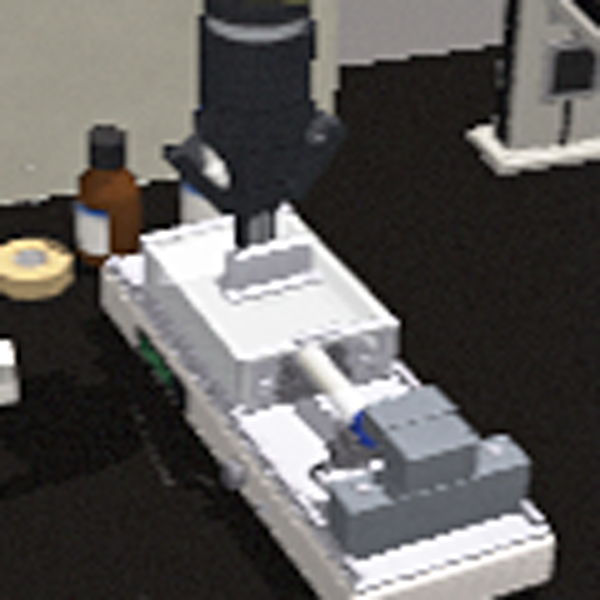

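```bash
cat > push.py <<'E'
from h import *
q=quat(.13)
s=-43.
print(manip.move_l(P(s),q,vel=60,f_stop=6)); st(); base=-0.1
mx=0; log=[]
while s<45:
    st_=2. if mx<4 else 0.5
    s+=st_
    hit=manip.move_l(P(s),q,vel=15,f_stop=9)
    f=fp(2); o=get_obs(); log.append((s,round(f,1))); mx=max(mx,f)
    if hit or f>17: print("STOP force",hit,f); break
    if mx>8 and f<mx-3: print("DROP",mx,f); break
    if o["time"]>50: print("time"); break
print(log); st()
E
python3 push.py
```

```text
False
 t 19.42 pos [560.4 132.8 277. ] F [-0.6 -0.6 -0.1] w -0.2
DROP 13.406129541901489 10.048568402206389
[(-41.0, 0.3), (-39.0, 0.1), (-37.0, 0.5), (-35.0, -0.6), (-33.0, 2.2), (-31.0, 2.9), (-29.0, 2.8), (-27.0, 2.6), (-25.0, 2.7), (-23.0, 3.3), (-21.0, 3.8), (-19.0, 4.1), (-18.5, 4.8), (-18.0, 5.5), (-17.5, 5.9), (-17.0, 6.6), (-16.5, 8.2), (-16.0, 10.0), (-15.5, 10.4), (-15.0, 10.5), (-14.5, 10.8), (-14.0, 11.1), (-13.5, 11.1), (-13.0, 11.6), (-12.5, 12.0), (-12.0, 12.8), (-11.5, 13.0), (-11.0, 12.8), (-10.5, 13.0), (-10.0, 13.1), (-9.5, 13.4), (-9.0, 13.0), (-8.5, 12.9), (-8.0, 12.4), (-7.5, 10.9), (-7.0, 10.0)]
 t 30.02 pos [565.   97.5 277. ] F [-1.4 10.3  0.1] w -0.0
```

```bash
cat > push2.py <<'E'
from h import *
q=quat(.13)
s=-7.; mn=99; log=[]
while s<15:
    s+=.5
    hit=manip.move_l(P(s),q,vel=15,f_stop=6)
    f=fp(3); log.append((s,round(f,1))); mn=min(mn,f)
    if hit or f>16: print("STOP",hit,f);break
    if mn<8.5 and f>mn+2.0: print("RISE",mn,f);break
    if get_obs()["time"]>45: print("time");break
print(log);st()
s_=read_camera("side"); crop(s_,200,100,320,220,5,"pics/q_side.png")
E
python3 push2.py
```

```text
RISE 5.170596427449869 7.82376363289492
[(-6.5, 9.5), (-6.0, 9.6), (-5.5, 9.4), (-5.0, 9.7), (-4.5, 9.2), (-4.0, 9.1), (-3.5, 8.7), (-3.0, 8.1), (-2.5, 7.4), (-2.0, 6.8), (-1.5, 6.1), (-1.0, 5.2), (-0.5, 6.5), (0.0, 7.0), (0.5, 7.8)]
 t 34.52 pos [566.   89.8 277. ] F [-1.5  7.5  0.8] w 0.0
```

View pics/q_side.png

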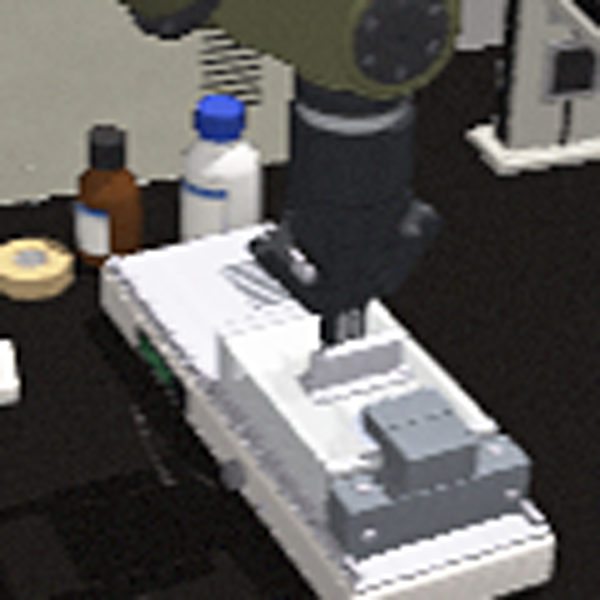

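```bash
python3 - <<'E'
from h import *
q=quat(.13)
for s in(0,-.5,-1,-1.5,-2.5):
    manip.move_l(P(s),q,vel=15); print(s,round(fp(3),1))
st()
E
```

```text
0 7.0
-0.5 6.3
-1 5.7
-1.5 1.9
-2.5 -0.0
 t 36.07 pos [565.7  92.4 277. ] F [0.6 0.3 0.3] w -0.3
```

The force fell to zero within 1.5 mm of backing off, so the latch holds the guard. I'll clear the arm and check with the camera.

```bash
python3 - <<'E'
from h import *
q=quat(.13)
manip.move_l(P(-20),q,vel=60); st("back")
manip.move_l(P(-30,340),q,vel=150)
manip.reach([480,330,380],q); st("clear")
for c in("side","top"):
    r=read_camera(c)
    for l in("tube_center","grip","guard","cradle"):
        print(c,l,[(d["p"],np.round(d["xyz"],1)) for d in models.place_of(c,l)][:4])
    if c=="side": crop(r,200,100,320,220,5,"pics/f_side.png"); 
    else: crop(r,145,140,275,210,6,"pics/f_top.png")
    cv2.imwrite(f"pics/full_{c}.png",r["img"][:,:,::-1])
E
```

```text
back t 36.51 pos [563.3 110.3 277. ] F [-0.4  0.6  0.2] w -0.1
clear t 38.0 pos [480.6 329.1 379.2] F [ 0.6  0.9 -0.8] w -0.0
side tube_center [(0.95, array([ 389. , -446.5,    8.3])), (0.65, array([ 560.5, -320.8,    8.8])), (0.63, array([ 529.1, -450.3,    3.2]))]
side grip [(0.6, array([570. ,  75.5, 114.8])), (0.4, array([429.4, 402.6,  -0.7]))]
side guard [(0.56, array([567.9,  63.7,  46.4]))]
side cradle [(0.56, array([568. ,  89.2,  70.2]))]
top tube_center [(0.43, array([ 383.1, -445.8,    5.9])), (0.41, array([ 562.3, -320.5,    6.6]))]
top grip [(0.62, array([575. ,  72.8, 110.1]))]
top guard [(0.61, array([567.2,  63.1,  51.3]))]
top cradle [(0.79, array([567.1,  89.4,  76.3]))]
```

View pics/f_side.png

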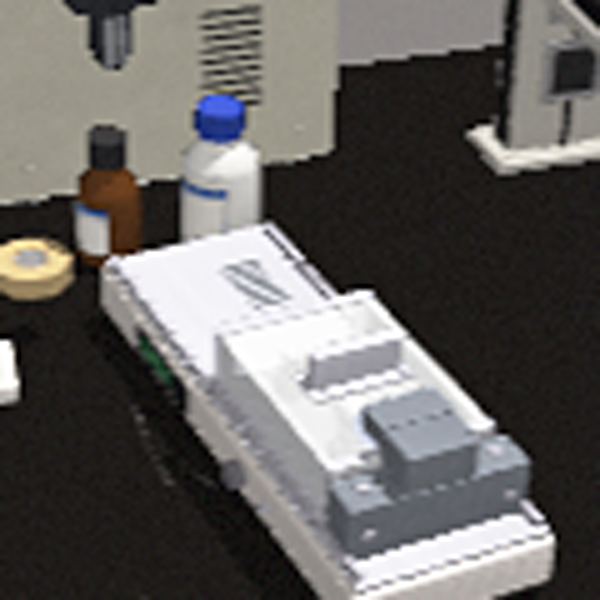

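View pics/f_top.png

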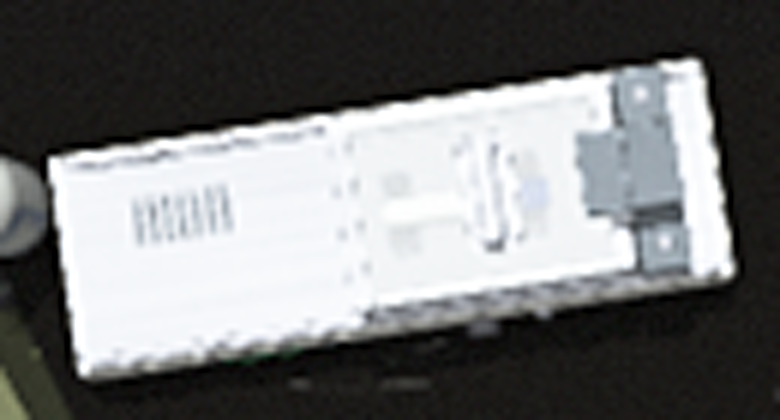

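View pics/full_side.png

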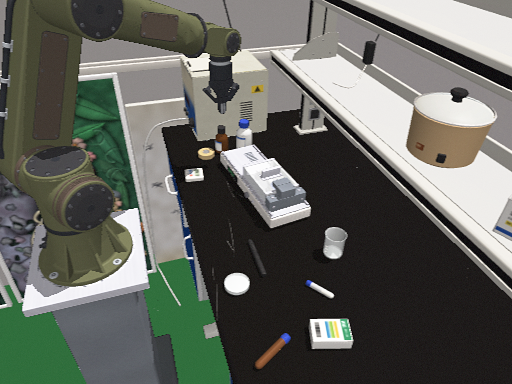

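```bash
python3 -c "
from h import *
r=read_camera('top'); print([(d['p'],np.round(d['xyz'],1)) for d in models.place_of('top','guard')][:1]); manip.close_job(); st()"
```

```text
[(0.59, array([571.9,  59.5,  54.7]))]
the job is handed in; nothing more can be done
the job is handed in; nothing more can be done
```

The tube is in the cradle and the guard is shut and held by its latch. I handed the job in after about 38 s of robot time; no verdict is reported.

- **Tube:** I took the larger white tube with the blue cap and lowered it until it touched down at the expected seating height. After release, both cameras showed it between the cheeks of both saddles. The networks put it within about 4 mm of the cradle point across and 1 mm along.
- **Guard:** I pushed the fin with closed fingers in steps of 2 mm, then 0.5 mm. The force rose to about 13.4 N, fell to about 5 N, then climbed to 7.8 N, where I stopped. When I backed off, the force dropped to zero within about 2 mm and the guard stayed where it was. The grip had moved about 171 mm. The tube was still visible in place through the guard.
- **Bystanders:** Nothing else looked moved in the last side picture.

Three readings disagreed or were weak:
- **Side camera:** it sat about 1 pixel off my geometry, for both the tube and the saddles.
- **Tube under the guard:** the networks no longer found it there, so that check rests on the picture.
- **Force drop:** it was gradual rather than sharp, so the zero force on backing off and the unmoved guard are the better evidence of the latch.

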